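# Hang a flag sign on its draw bolt and lock the cam

### The arm

A 7-joint arm with a two-finger parallel gripper is mounted at the origin on the work surface. World frame = base frame: x ahead of the robot, y to its left, z up, the work surface at z = 0. Lengths are in mm, angles in rad, forces in N, time in s.
With the tool pointing down it reaches from about 350 to 900 mm from the base axis. Payload 7.2 kg.
Tool frame: the origin (TCP) lies between the finger pads; the fingertips stand 8 mm ahead of it and the grasp point (between the pads) lies 11 mm behind it; x points along the fingers, y is the direction in which the jaws open and shut, and the axes are right-handed (so a half turn about x gives the same grasp; the last joint's range is limited). The gripper opens to 88 mm and grips with 3 to 60 N. Pads are 20 mm wide; open, the fingers measure 115 mm over their backs; the gripper's body (75 mm by 178 mm) begins 61 mm behind the grasp point.
Start: joints at [1.213, 0.411, -0.013, 1.596, 0.006, 1.134, -0.082], TCP at [178.589, -598.946, 196.053] pointing down, gripper open.
Joint ranges: [-2.95, 2.95], [-0.29, 1.99], [-1.47, 1.44], [0.14, 2.54], [-1.03, 4.17], [0.13, 1.85], [-2.86, 2.86]. Speed limits (rad/s): [2.39, 2.39, 3.01, 3.01, 3.14, 3.14, 3.14].

### API

Orientations are given as [roll, pitch, yaw] about the fixed x, y, z axes, in that order (R = Rz(yaw) Ry(pitch) Rx(roll)).
In Python, from cell import bot gives the robot as it stands.
- The arm moves only by the shell command python3 -m inch 'ROWS' [FORCE]. ROWS is JSON, a list of rows, each an object of numbers: "dx", "dy", "dz": the shift along the tool's x, y, z in cm; "wx", "wy", "wz": the turn, a rotation vector about the tool's x, y, z in degrees; "grip": the gripper command: -1 is shut, 1 is fully open, values between are in proportion. A call has exactly 8 rows; each row is the pose to reach, as a shift and turn from the pose commanded when the call began, along the tool's axes at that moment; what a row does not reach only later rows make up. A row lasts 1/8 s, in which the tool goes at most 62.5 mm and 10.7 degrees, less where a joint would pass 70% of its speed; a pose out of reach is approached as far as the arm can. A call with a gripper value outside its range is refused whole. The fingers move at their own pace and stop on an object; FORCE is the grip in N (left out, the last holds). Time passes only in rows, so rows that repeat a pose let the fingers close, or fill a call up. It gives the time, the measured TCP pose, the force and the opening at its end, in the units of the state.
- bot.read_state(): the state, without advancing time (a new reading comes with each control period).
- bot.read_camera(name): name is "side" or "top"; returns (picture, depth): 400x640x3 uint8, red, green, blue; 400x640 float32, mm along the optical axis (not along the pixel's ray), 0 where there is no reading.
- bot.camera_info(name): a dict with "mtx" (3x3 intrinsics, pixels), "position" and "rotation" of the camera in the world. Camera axes: x right, y down, z forward; pixel columns grow to the right and rows downward; lengths in mm; the calibration is good to about 2 mm. A picture is of the moment at which its call begins. camera_info takes no time and is no camera call.
- bot.sign_off(): hands the job in, once; it reports no verdict.
Trained networks look in the newest picture that a camera, given by its name, has taken for a name from the list of things; names that differ only in an ending like _2 or _b are one class to them, and where a whole thing is asked for, a point or a joint stands for the part that bears it (a point fixed in the world has none). Each returns a list of dicts, best first, with "conf" (0 to 1); they miss things now and then, are a little off and sometimes report something else, mostly with a low value. They report only what shows in the picture. A call takes as long as a camera call.
- bot.look_for(camera, label): "location" ([x, y, z] in mm, in the coordinates of the camera as it stood for that picture, good to about 4 mm: the middle of the surface that is visible of it).
- bot.pinpoint(camera, label): "location" ([x, y, z] in mm, in the coordinates of the camera as it stood for that picture, good to about 4 mm: a listed point, or the origin of a listed thing).
The state is a dict: "t": time; "joints": joint angles; "dq": joint speeds; "joint_efforts": joint torques, N m; "tool_pos": TCP position; "tcp_rot": TCP orientation; "wrist_force": force on the tool from outside, world axes, zero at the start; "moment": the same for the moment, N m; "opening": opening from 0.0 (shut) to 1.0 (fully open).
Only numpy, scipy, OpenCV 4.12 (cv2) and the standard library are available. Lean on these libraries where they do the work, as an engineer would, in place of code of your own. Each camera call takes 0.05 s, during which the arm holds its last target. There are 200 camera calls.

### The job

Pick up the flag sign whose back plate has the keyhole cut-out, hang it on the bolt of the upright board by passing the bolt head through the wide part of the keyhole and sliding the sign down until the bolt sits at the top of the narrow slot, and let go. Then turn the cam on top of the board half a turn clockwise (seen from above) to its stop, so that it draws the bolt in and the sign hangs upright, straight and flat against the board. Leave everything else on the bench where it stands.

Things in the scene. Friction and masses are not known exactly. Their poses are not given: they have to be found in the camera images.
- sign_seat (a point): Top of the keyhole slot of the sign to hang (rear face of its back plate, centre line, 92 mm above the lower edge): where the bolt shank's centre sits once hung. Axes: +x from the plate's rear out along the blade, y across, z up. Plywood back plate 6 mm thick, 90 wide, 110 high, stands upright; slot through the plate, 10 mm wide, ends 3 mm above this point.
- sign_entry (a point): Centre of the keyhole's wide entry hole, on the plate's rear face, 24 mm below sign_seat, same axes: eight-sided, 24 mm across, right through; the slot runs up from its top.
- sign_grip (a point): In the blade set square to the plate's front; same axes: 65 mm before the plate's rear face, mid-thickness, 48 mm above the lower edge, 44 mm below sign_seat. Blade 12 mm thick (y); top edge 64 mm above the lower edge from 35 to 95 mm before the rear face, 50 mm nearer the plate; half-round end, tip at 127 mm. Sign about 0.25 kg, centre of mass 48 mm before the rear face. Grip from above.
- bolt_face (a point): On the board's front face, on the bolt's axis, 150 mm above the table. Axes: +x straight out of the face, as the bolt sticks out; y across; z up. Board fixed, plywood, 120 wide, 40 thick, 172 high, braced behind. Steel bolt: shank 6 mm diameter, does not turn or yield. With the cam loose the hung sign may droop by up to 5 degrees; the cam pulls it straight.
- bolt_head (a point): Centre of the end of the bolt's round head, 16 mm diameter, 5 mm thick; same axes as bolt_face. At cam 0 the head's inner side is 11 mm and its end 16 mm out from the board's face; the cam draws it in 1.65 mm per rad until it is tight on the 6 mm plate.
- cam_grip (a point): In the cam's bar handle on the board's top, 207 mm above the table, 3 mm from the cam's vertical axis, which lies 22 mm behind the board's face, mid-width. Upright bar 12 mm thick, 34 long, its top 8 mm above this point, its foot on a 40 mm disc 24 mm below. Turns with the cam: x along the bar. The end with a small nose at its foot (+x) points out over the front at 0, to the rear at half a turn.
- cam (a joint): Cam angle in rad: 0 loose, grows clockwise seen from above to the stop at 3.14 (tight). Starts near loose (0 to 0.35). Stiff: friction about 0.06 N m, stays where it is left.
- plain_sign_mid (a point): The other flag sign, not to be moved: same size and material, but its back plate has only two small screw holes. The point lies in its blade as sign_grip does in the other; same axes.
- can_a: Spray can, 52 mm diameter, 148 mm high, standing; origin at the centre of its underside.
- can_b: Another such can, 52 mm diameter, 148 mm high; origin at the centre of its underside.
- tape: Roll of tape lying flat, 90 mm diameter, 24 mm high; origin at the centre of its underside.
- sander: Cork sanding block 60 x 100 x 35 mm; origin at the centre of its underside.
- jar: Closed jar, 56 mm diameter, 65 mm high; origin at the centre of its underside.
- offcut: Plywood offcut 160 x 50 x 18 mm lying flat; origin at the centre of its underside.

How it is judged (in metres and radians):
On the way, in this order (a step that is already met when the one before it is completed fails the run):
1. the sign hangs on the bolt, its shank at the top of the narrow slot, let go, the cam not yet turned (x of sign_seat in the frame of bolt_face between -0.003 and 0.008 m and y of sign_seat in the frame of bolt_face between -0.004 and 0.004 m and z of sign_seat in the frame of bolt_face between -0.005 and 0.005 m and value of joint cam below 0.8 rad and contact force between the fingers and sign below 0.1 N), for 0.2 s.
2. the cam is turned half a turn to its stop with the sign still hung (x of sign_seat in the frame of bolt_face between -0.003 and 0.003 m and y of sign_seat in the frame of bolt_face between -0.004 and 0.004 m and z of sign_seat in the frame of bolt_face between -0.005 and 0.005 m and value of joint cam above 2.9 rad), for 0.2 s.
At the end, for the whole second after the job is handed in: The sign hangs on the bolt: its seat point within 4 mm sideways and 5 mm in height of the bolt's axis and within 3 mm of the board's face, upright and square to the board within 4 degrees; the cam turned past 2.9 rad; at rest and released (all of step 2 and angle between sign_seat's own z axis and vertical below 0.07 rad and angle between the x axis of sign_seat and the x axis of bolt_face, either way round below 0.07 rad and velocity of joint cam below 0.1 rad/s); the robot touches nothing.
It fails at once if the plain sign is shifted more than 20 mm or tipped (distance of plain_sign_mid from where it was at the start of the episode above 0.02 m or angle between plain_sign_mid's own z axis and vertical above 0.3 rad).
It fails at once if a spray can is shifted more than 20 mm or tipped (distance of any of can_a, can_b from where it was at the start of the episode above 0.02 m or angle between any of can_a, can_b's own z axis and vertical above 0.3 rad).
It fails at once if the tape, sanding block, jar or offcut is shifted more than 20 mm or tipped (distance of any of tape, sander, jar, offcut from where it was at the start of the episode above 0.02 m or angle between any of tape, sander, jar, offcut's own z axis and vertical above 0.3 rad).
It also fails if it takes over 72 s, if anything falls off the work surface, if the arm or the gripper's body presses on something with over 40 N, if the wrist force passes 120 N, or if a joint passes its speed limit or range.

## Working session

There is one attempt and no reset: what is moved stays moved. The work goes in short steps, Python scripts to look and compute and a shell command to move; the robot and the scene stay as the last step left them, time stands still between calls to the robot, and variables do not carry over. Pictures are saved under pics/ and viewed, about 8 in all and at most 12, crops included, and the job is handed in when it is done.

```bash
ls; mkdir -p pics; cat > h.py <<'E'
import numpy as np, cv2, json
from cell import bot
from scipy.spatial.transform import Rotation as R
def Rm(ci):
    r=np.array(ci["rotation"],float)
    return r if r.shape==(3,3) else R.from_euler('xyz',r).as_matrix()
def w(cam,p):
    ci=bot.camera_info(cam); return Rm(ci)@np.array(p)+np.array(ci["position"])
def px(cam,P):
    ci=bot.camera_info(cam); c=Rm(ci).T@(np.array(P)-np.array(ci["position"])); u=np.array(ci["mtx"])@c; return (u[:2]/u[2]).round(1)
def cloud(cam,depth):
    ci=bot.camera_info(cam); K=np.array(ci["mtx"]); v,u=np.mgrid[:400,:640]
    c=np.stack([(u-K[0,2])/K[0,0]*depth,(v-K[1,2])/K[1,1]*depth,depth],-1)
    return c@Rm(ci).T+np.array(ci["position"])
E
python3 - <<'E'
from h import *
s=bot.read_state(); print(s)
for c in("side","top"):
    print(c,bot.camera_info(c))
    im,d=bot.read_camera(c); cv2.imwrite(f"pics/{c}0.png",im[:,:,::-1]); np.save(f"{c}0.npy",d)
    for l in ["sign_seat","sign_entry","sign_grip","bolt_face","bolt_head","cam_grip","plain_sign_mid","can_a","tape","sander","jar","offcut"]:
        print(l,[(w(c,r["location"]).round(0).tolist(),round(r["conf"],2)) for r in bot.pinpoint(c,l)[:3]])
E
```

```text
pics
{'t': 0.0, 'joints': array([ 1.21280586,  0.41184959, -0.01268843,  1.59700243,  0.00558023,
        1.13430841, -0.0821928 ]), 'dq': array([-0.00020221,  0.00038268,  0.00037008, -0.00043786,  0.00037847,
        0.0003424 , -0.00012562]), 'joint_efforts': array([ 6.62164675e-04, -5.87956631e+01,  6.42114412e-01, -2.91071606e+01,
       -5.38174447e-02,  1.85026653e-02,  2.02334109e-04]), 'tool_pos': array([ 178.39474455, -598.44898769,  195.25761552]), 'tcp_rot': array([-1.50538124,  1.5692639 ,  1.92600351]), 'wrist_force': array([ 0.89335925, -0.81579426, -0.14299156]), 'moment': array([ 0.0162348 , -0.05371967, -0.00649787]), 'opening': 1.0009018764412922}
side {'mtx': array([[371.17275363,   0.        , 313.97469697],
       [  0.        , 371.17275363, 206.05067214],
       [  0.        ,   0.        ,   1.        ]]), 'position': array([ 316.85129043, -725.07374661,  676.66490085]), 'rotation': array([-2.14756169,  0.01125018, -0.31543633])}
sign_seat [([475.0, -131.0, 95.0], 0.7), ([714.0, 339.0, 0.0], 0.45)]
sign_entry [([477.0, -132.0, 69.0], 0.72)]
sign_grip [([540.0
[... 694 characters left out ...]
94686523,  0.01217067, -1.58572577])}
sign_seat [([476.0, -134.0, 93.0], 0.68)]
sign_entry [([477.0, -132.0, 67.0], 0.98)]
sign_grip [([538.0, -120.0, 50.0], 0.86)]
bolt_face [([540.0, 168.0, 151.0], 0.76), ([519.0, 159.0, 206.0], 0.45)]
bolt_head [([731.0, -61.0, -1.0], 0.46), ([538.0, 167.0, 152.0], 0.45), ([550.0, 175.0, 155.0], 0.35)]
cam_grip [([516.0, 158.0, 204.0], 0.61), ([521.0, -317.0, 49.0], 0.29)]
plain_sign_mid [([519.0, -317.0, 48.0], 0.74), ([387.0, -55.0, 4.0], 0.23)]
can_a [([512.0, 376.0, -1.0], 0.91), ([390.0, -58.0, -1.0], 0.89)]
tape [([739.0, 116.0, 3.0], 0.73)]
sander [([728.0, -61.0, -0.0], 0.9)]
jar [([703.0, -242.0, -1.0], 0.57)]
offcut [([713.0, 332.0, 4.0], 0.65)]
```

View pics/side0.png

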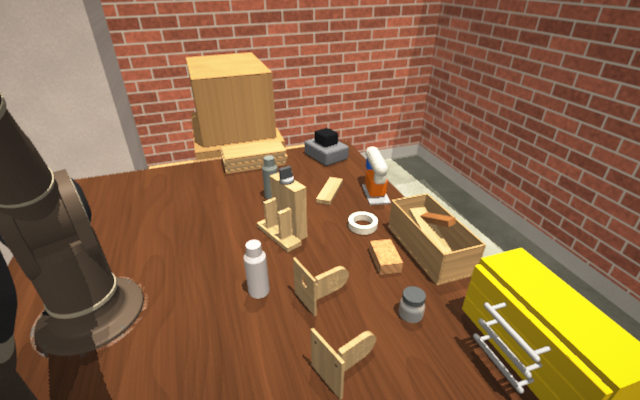

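View pics/top0.png

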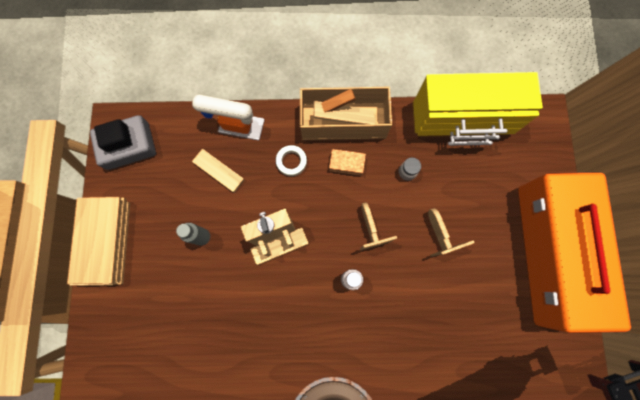

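```bash
python3 - <<'E'
from h import *
ds=np.load("side0.npy"); dt=np.load("top0.npy")
for n,d in(("side",ds),("top",dt)):
    P=cloud(n,d)
    def sel(x,y,z): 
        m=(P[...,0]>x[0])&(P[...,0]<x[1])&(P[...,1]>y[0])&(P[...,1]<y[1])&(P[...,2]>z[0])&(P[...,2]<z[1])&(d>0); return P[m]
    def fit(nm,q):
        if len(q)<8: print(n,nm,len(q));return
        r=cv2.minAreaRect(q[:,:2].astype(np.float32)); print(n,nm,len(q),"c",np.round(r[0],1),"sz",np.round(r[1],1),"ang",round(r[2],1),"z",np.percentile(q[:,2],[5,50,95]).round(1))
    fit("blade",sel((500,650),(-180,-50),(55,80)))
    fit("platetop",sel((430,520),(-190,-80),(85,125)))
    fit("boardtop",sel((420,620),(70,250),(160,178)))
    fit("boardface",sel((420,620),(70,250),(40,140)))
    fit("disc",sel((460,580),(110,220),(178,190)))
    fit("bar",sel((460,580),(110,220),(200,225)))
E
```

```text
side blade 185 c [ 548.3 -113.6] sz [80.6 15.6] ang 12.9 z [56.1 62.5 64.8]
side platetop 252 c [ 478.4 -130.9] sz [ 7.8 92.4] ang 15.6 z [ 87.3 103.4 110.6]
side boardtop 318 c [518.  160.4] sz [ 40.4 122.9] ang 23.1 z [161.7 170.4 174.4]
side boardface 1303 c [492.6 139. ] sz [ 72.6 125.3] ang 39.8 z [ 46.   91.6 133.8]
side disc 81 c [517.2 151.4] sz [39.1 19.8] ang 3.2 z [179.1 182.7 189.4]
side bar 79 c [514.6 159. ] sz [34.5 13.6] ang 17.0 z [200.9 209.4 214.9]
top blade 141 c [ 550.7 -113.7] sz [84.4 12.4] ang 14.9 z [57.4 64.5 68.2]
top platetop 99 c [ 480.7 -132.1] sz [ 6.1 89.6] ang 14.7 z [ 92.1 110.9 114. ]
top boardtop 587 c [526.9 162.3] sz [ 56.8 119.8] ang 21.7 z [168.5 172.9 175.6]
top boardface 448 c [492.8 138.5] sz [ 64.6 121.9] ang 36.8 z [ 47.2 106.5 132.5]
top disc 120 c [521.6 150.7] sz [37.2 56.9] ang 18.4 z [179.4 184.  186.8]
top bar 86 c [516.7 158.9] sz [34.  12.5] ang 15.3 z [204.5 215.8 218.2]
```

The side view shows the keyhole sign at about (310,285), with the plain sign below it at (335,360). The board is at (285,210) with its braces towards the robot, and the front and bolt face away. In the top view the keyhole sign is at (375,228), the board and cam at (266,222), and the cans at (352,280) and (190,234). The network points match these. I'll refine the fits next and look at a crop of the bolt.

```bash
cat >> h.py <<'E'
def pts(P,d,x,y,z):
    m=(P[...,0]>x[0])&(P[...,0]<x[1])&(P[...,1]>y[0])&(P[...,1]<y[1])&(P[...,2]>z[0])&(P[...,2]<z[1])&(d>0); return P[m]
def yawm(a): return np.array([[np.cos(a),-np.sin(a)],[np.sin(a),np.cos(a)]])
def go(pos,yaw_y,grasp=False):
    """delta rows (cm, deg) to a downward tool with jaws axis y at yaw_y(deg) (mod 180), TCP (or grasp point) at pos"""
    s=bot.read_state(); T=R.from_euler('xyz',s["tcp_rot"]).as_matrix(); p=np.array(pos,float)
    if grasp: p=p-[0,0,11]
    print("tool y yaw",np.degrees(np.arctan2(T[1,1],T[0,1])).round(2),"tool x",T[:,0].round(3))
    for k in(0,180):
        a=np.radians(yaw_y+k); y=np.array([np.cos(a),np.sin(a),0]); x=np.array([0,0,-1.]); G=np.stack([x,y,np.cross(x,y)],1)
        print("cm",(T.T@(p-s["tool_pos"])/10).round(2),"deg",np.degrees(R.from_matrix(T.T@G).as_rotvec()).round(1))
E
python3 - <<'E'
from h import *
from scipy.optimize import minimize
def box(q,L,W,c0,a0,lab):
    # fit rectangle (L along local x, W along y) to top points: coverage in both local axes, robust
    def f(v):
        l=(q[:,:2]-v[:2])@yawm(v[2]); e=np.maximum(abs(l)-[L/2,W/2],0); return np.minimum(e,4).sum()
    best=min((minimize(f,[*c0,a0+da],method="Nelder-Mead",options=dict(xatol=.01,fatol=.01,maxiter=2000)) for da in(-.1,0,.1)),key=lambda r:r.fun)
    print(lab,len(q),best.x[:2].round(1),np.degrees(best.x[2]).round(1),round(best.fun,1))
for n in("side","top"):
    d=np.load(n+"0.npy");P=cloud(n,d)
    dz=0.9 if n=="top" else 0
    box(pts(P,d,(460,580),(80,250),(169+dz,175+dz)),40,120,(518,160),.38,n+" board")
    box(pts(P,d,(430,520),(-190,-80),(106+dz,113+dz)),6,90,(479,-132),.26,n+" plate")
    box(pts(P,d,(470,560),(120,220),(211+dz,220+dz)),34,12,(516,159),.28,n+" bar")
    q=pts(P,d,(535,590),(140,210),(140,168));l=(q[:,:2]-[518,160.5])@yawm(.39)
    print(n,"bolt",len(q)); print(np.c_[l,q[:,2]].round(0).tolist()[:25])
im=cv2.imread("pics/top0.png")[180:280,210:330]; a=cv2.resize(im,None,fx=6,fy=6,interpolation=cv2.INTER_CUBIC)
cv2.imwrite("pics/c1.png",a)
go((538,-118,120),105)
for c in("side","top"):
    for l in("bolt_head","bolt_face"): print(c,l,[w(c,r["location"]).round(0).tolist() for r in bot.pinpoint(c,l)[:3]])
E
```

```text
side board 196 [518.  161.3] 22.6 0.8
side plate 107 [ 478.5 -130.7] 14.7 7.5
side bar 35 [514.5 159.4] 20.7 2.8
side bolt 1
[[37.0, -2.0, 157.0]]
top board 525 [521.4 160.2] 21.6 8.6
top plate 73 [ 480.9 -132.7] 14.6 0.1
top bar 72 [516.9 158.9] 16.2 0.2
top bolt 22
[[37.0, -6.0, 162.0], [38.0, -8.0, 154.0], [38.0, -10.0, 152.0], [39.0, 2.0, 157.0], [37.0, -0.0, 162.0], [37.0, -2.0, 158.0], [36.0, -5.0, 157.0], [35.0, -7.0, 158.0], [35.0, -9.0, 155.0], [38.0, 4.0, 153.0], [35.0, 1.0, 160.0], [35.0, -1.0, 156.0], [35.0, -3.0, 153.0], [34.0, -5.0, 149.0], [34.0, 4.0, 157.0], [34.0, 2.0, 152.0], [33.0, -0.0, 155.0], [32.0, -2.0, 153.0], [32.0, -4.0, 149.0], [31.0, 1.0, 154.0], [30.0, -2.0, 154.0], [29.0, -4.0, 152.0]]
tool y yaw -73.39 tool x [ 0. -0. -1.]
cm [  7.6  -35.82 -48.19] deg [-178.4    0.     0. ]
cm [  7.6  -35.82 -48.19] deg [ 1.6  0.  -0. ]
side bolt_head [[538.0, 169.0, 151.0]]
side bolt_face [[541.0, 169.0, 151.0]]
top bolt_head [[731.0, -61.0, -1.0], [538.0, 167.0, 152.0], [550.0, 175.0, 155.0]]
top bolt_face [[540.0, 168.0, 151.0], [519.0, 159.0, 206.0]]
```

View pics/c1.png

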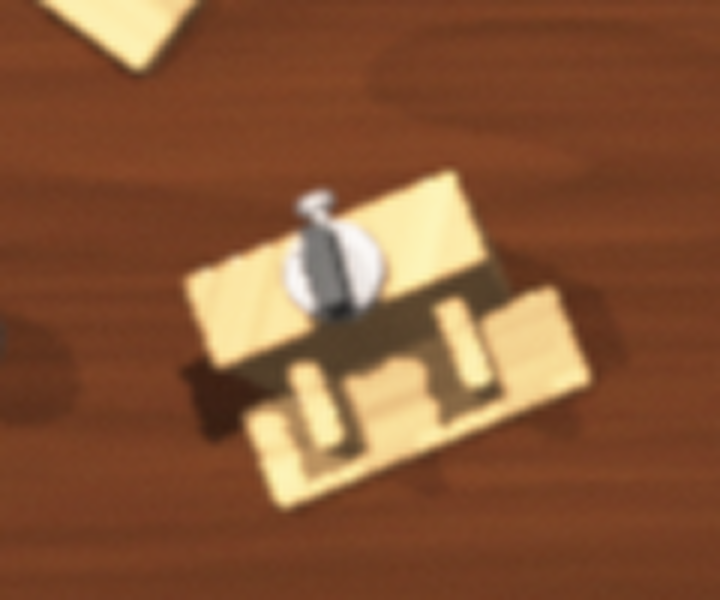

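The crop shows the bolt head at about (313,203), on the front edge of the board, and the cam bar over the disc, turned slightly clockwise. The fits of the two cameras agree to 2–3 mm. Board yaw is about 22.1°, sign yaw 14.65°, and the cam near 0.1 rad.

```bash
python3 -m inch '[{"dy":-36,"dz":-48.4,"wx":1.9,"grip":1},{"dy":-36,"dz":-48.4,"wx":1.9,"grip":1},{"dy":-36,"dz":-48.4,"wx":1.9,"grip":1},{"dy":-36,"dz":-48.4,"wx":1.9,"grip":1},{"dy":-36,"dz":-48.4,"wx":1.9,"grip":1},{"dy":-36,"dz":-48.4,"wx":1.9,"grip":1},{"dy":-36,"dz":-48.4,"wx":1.9,"grip":1},{"dy":-36,"dz":-48.4,"wx":1.9,"grip":1}]' 40
python3 - <<'E'
from h import *
print(bot.read_state()["joints"].round(2)); go((539.7,-116,48),104.65,True)
E
```

```text
[ 1.21  0.41 -0.01  1.6   0.01  1.13 -0.08]
tool y yaw -73.39 tool x [ 0. -0. -1.]
cm [ 15.9  -35.96 -48.41] deg [-178.    0.    0.]
cm [ 15.9  -35.96 -48.41] deg [ 2.  0. -0.]$[0]: bad value
```

```bash
python3 -m inch '[{"dx":0,"dy":-36,"dz":-48.4,"wx":1.9,"wy":0,"wz":0,"grip":1},{"dx":0,"dy":-36,"dz":-48.4,"wx":1.9,"wy":0,"wz":0,"grip":1},{"dx":0,"dy":-36,"dz":-48.4,"wx":1.9,"wy":0,"wz":0,"grip":1},{"dx":0,"dy":-36,"dz":-48.4,"wx":1.9,"wy":0,"wz":0,"grip":1},{"dx":0,"dy":-36,"dz":-48.4,"wx":1.9,"wy":0,"wz":0,"grip":1},{"dx":0,"dy":-36,"dz":-48.4,"wx":1.9,"wy":0,"wz":0,"grip":1},{"dx":0,"dy":-36,"dz":-48.4,"wx":1.9,"wy":0,"wz":0,"grip":1},{"dx":0,"dy":-36,"dz":-48.4,"wx":1.9,"wy":0,"wz":0,"grip":1}]' 40
python3 - <<'E'
from h import *
print(bot.read_state()["joints"].round(2)); go((539.7,-116,48),104.65,True)
E
```

```text
t: 2.5
tool_pos: [478.9, -196.8, 196.4]
tcp_rot: [2.297, 1.57, -0.588]
wrist_force: [-0.3, -0.2, 0.1]
opening: 0.999
[ 0.53  0.24 -0.28  1.84  0.08  1.07 -1.09]
tool y yaw -75.32 tool x [ 0.001 -0.001 -1.   ]
cm [15.94 -6.29 -7.92] deg [-1.8e+02  1.0e-01 -1.0e-01]
cm [15.94 -6.29 -7.92] deg [ 0. -0. -0.]
```

```bash
python3 -m inch '[{"dx":0,"dy":-6.3,"dz":-7.9,"wx":0,"wy":0,"wz":0,"grip":1},{"dx":0,"dy":-6.3,"dz":-7.9,"wx":0,"wy":0,"wz":0,"grip":1},{"dx":5,"dy":-6.3,"dz":-7.9,"wx":0,"wy":0,"wz":0,"grip":1},{"dx":9,"dy":-6.3,"dz":-7.9,"wx":0,"wy":0,"wz":0,"grip":1},{"dx":12,"dy":-6.3,"dz":-7.9,"wx":0,"wy":0,"wz":0,"grip":1},{"dx":14.5,"dy":-6.3,"dz":-7.9,"wx":0,"wy":0,"wz":0,"grip":1},{"dx":15.9,"dy":-6.3,"dz":-7.9,"wx":0,"wy":0,"wz":0,"grip":1},{"dx":15.9,"dy":-6.3,"dz":-7.9,"wx":0,"wy":0,"wz":0,"grip":1}]' 40
python3 -m inch '[{"dx":0,"dy":0,"dz":0,"wx":0,"wy":0,"wz":0,"grip":-1},{"dx":0,"dy":0,"dz":0,"wx":0,"wy":0,"wz":0,"grip":-1},{"dx":0,"dy":0,"dz":0,"wx":0,"wy":0,"wz":0,"grip":-1},{"dx":0,"dy":0,"dz":0,"wx":0,"wy":0,"wz":0,"grip":-1},{"dx":0,"dy":0,"dz":0,"wx":0,"wy":0,"wz":0,"grip":-1},{"dx":0,"dy":0,"dz":0,"wx":0,"wy":0,"wz":0,"grip":-1},{"dx":0,"dy":0,"dz":0,"wx":0,"wy":0,"wz":0,"grip":-1},{"dx":0,"dy":0,"dz":0,"wx":0,"wy":0,"wz":0,"grip":-1}]' 40
python3 - <<'E'
from h import *
go((539.7,-116,48),104.65,True)
im,d=bot.read_camera("side"); cv2.imwrite("pics/s2.png",im[:,:,::-1])
E
```

```text
t: 3.5
tool_pos: [537.7, -117.3, 36.5]
tcp_rot: [-0.45, 1.569, 2.949]
wrist_force: [0.1, -0.4, 0.4]
opening: 1.0
t: 4.5
tool_pos: [538.3, -117.0, 37.1]
tcp_rot: [-2.159, 1.57, 1.24]
wrist_force: [0.0, 0.7, 0.1]
opening: 0.13
tool y yaw -75.29 tool x [ 0.  0. -1.]
cm [ 0.01 -0.06 -0.16] deg [-179.9   -0.    -0. ]
cm [ 0.01 -0.06 -0.16] deg [ 0.1 -0.   0. ]
```

```bash
python3 -m inch '[{"dx":-3,"dy":0,"dz":0,"wx":0,"wy":0,"wz":0,"grip":-1},{"dx":-6,"dy":0,"dz":0,"wx":0,"wy":0,"wz":0,"grip":-1},{"dx":-8.2,"dy":-1,"dz":-2,"wx":0,"wy":0,"wz":0,"grip":-1},{"dx":-8.2,"dy":-3,"dz":-6,"wx":-2,"wy":0,"wz":0,"grip":-1},{"dx":-8.2,"dy":-5.5,"dz":-10,"wx":-4,"wy":0,"wz":0,"grip":-1},{"dx":-8.2,"dy":-8.5,"dz":-13.5,"wx":-6,"wy":0,"wz":0,"grip":-1},{"dx":-8.2,"dy":-11.1,"dz":-15.5,"wx":-7.4,"wy":0,"wz":0,"grip":-1},{"dx":-8.2,"dy":-11.1,"dz":-15.5,"wx":-7.4,"wy":0,"wz":0,"grip":-1}]' 40
python3 - <<'E'
from h import *
a=np.radians(22.1);b=np.array([np.cos(a),np.sin(a)])
p=np.array([538,168.3])+b*(63.4+60); print(p); go((*p,119.1),112.1)
E
```

```text
t: 5.55
tool_pos: [660.2, 33.3, 118.6]
tcp_rot: [-1.795, 1.569, 1.737]
wrist_force: [-1.0, 0.1, -0.7]
opening: 0.007
[652.33363305 214.72607407]
tool y yaw -67.62 tool x [-0.     0.002 -1.   ]
cm [ -0.02 -17.07  -6.18] deg [-179.7   -0.2   -0. ]
cm [ -0.02 -17.07  -6.18] deg [ 0.3 -0.   0.1]
```

View pics/s2.png

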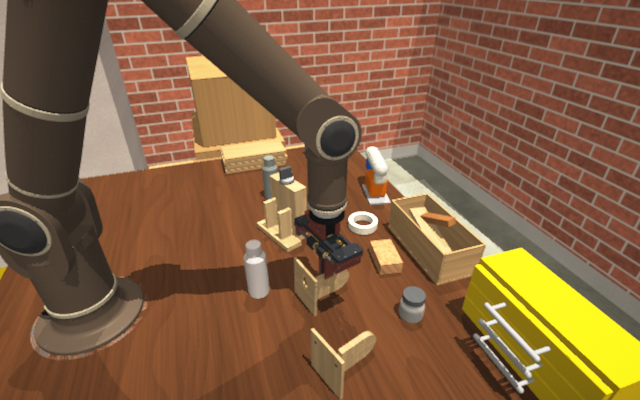

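The gripper closed empty, so the sign slipped out. The picture from before the lift shows the fingers on the blade at about (325,265). I'll find where the sign is now.

```bash
python3 - <<'E'
from h import *
for c in("side","top"):
    im,d=bot.read_camera(c); cv2.imwrite(f"pics/{c}3.png",im[:,:,::-1]); np.save(f"{c}3.npy",d)
    for l in["sign_seat","sign_grip","sign_entry"]: print(c,l,[(w(c,r["location"]).round(0).tolist(),round(r["conf"],2)) for r in bot.pinpoint(c,l)[:3]])
E
```

```text
side sign_seat [([470.0, -128.0, 93.0], 0.92)]
side sign_grip [([535.0, -118.0, 46.0], 0.61)]
side sign_entry [([469.0, -128.0, 69.0], 0.79)]
top sign_seat []
top sign_grip [([550.0, 176.0, 155.0], 0.57), ([716.0, 333.0, 1.0], 0.54)]
top sign_entry []
```

View pics/side3.png

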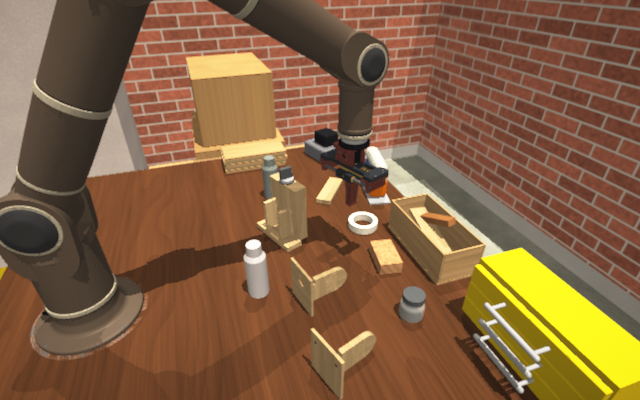

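The sign still stands upright at (318,285), moved back about 6 mm. The fingers probably had only just touched it after 1 s. I'll measure it again, go back, and wait longer with 60 N.

```bash
python3 - <<'E'
from h import *
from scipy.optimize import minimize
def box(q,L,W,c0,a0,lab):
    def f(v):
        l=(q[:,:2]-v[:2])@yawm(v[2]); e=np.maximum(abs(l)-[L/2,W/2],0); return np.minimum(e,4).sum()
    b=min((minimize(f,[*c0,a0+da],method="Nelder-Mead",options=dict(xatol=.01,fatol=.01,maxiter=2000)) for da in(-.1,0,.1)),key=lambda r:r.fun); print(lab,len(q),b.x[:2].round(1),np.degrees(b.x[2]).round(1),round(b.fun,1)); return b.x
for n in("side","top"):
  for k in "03":
    d=np.load(n+k+".npy");P=cloud(n,d); dz=.9*(n=="top")
    q=pts(P,d,(430,520),(-190,-80),(106+dz,113+dz))
    if len(q)>10:v=box(q,6,90,(475,-131),.26,n+k)
    q=pts(P,d,(500,640),(-160,-60),(58,70))
    if len(q)>10: print("  blade",np.median(q,0).round(1),cv2.minAreaRect(q[:,:2].astype(np.float32)))
print(bot.read_state()["tool_pos"])
go((534,-117,120),104.6)
E
```

```text
side0 107 [ 478.6 -130.9] 14.7 7.5
  blade [ 543.4 -114.7   62.9] ((546.7609252929688, -113.95250701904297), (77.31037902832031, 15.60052490234375), 12.921911239624023)
side3 104 [ 472.9 -130. ] 13.6 7.9
  blade [ 539.  -114.5   63.1] ((541.5345458984375, -112.64646911621094), (78.36567687988281, 14.534658432006836), 13.86867618560791)
top0 73 [ 480.8 -132.6] 14.6 0.1
  blade [ 547.8 -114.    64.6] ((549.9971313476562, -113.89210510253906), (79.05365753173828, 12.356942176818848), 14.86533260345459)
[659.82582305  28.0939502  119.23346275]
tool y yaw -67.99 tool x [ 0. -0. -1.]
cm [-0.07  8.74 17.1 ] deg [-172.6    0.     0. ]
cm [-0.07  8.74 17.1 ] deg [ 7.4  0.  -0. ]
```

```bash
python3 -m inch '[{"dx":0,"dy":1.5,"dz":3,"wx":1,"wy":0,"wz":0,"grip":1},{"dx":0,"dy":3.5,"dz":7,"wx":3,"wy":0,"wz":0,"grip":1},{"dx":0,"dy":6,"dz":12,"wx":6,"wy":0,"wz":0,"grip":1},{"dx":0,"dy":8.68,"dz":17.04,"wx":8.4,"wy":0,"wz":0,"grip":1},{"dx":0,"dy":8.68,"dz":17.04,"wx":8.4,"wy":0,"wz":0,"grip":1},{"dx":0,"dy":8.68,"dz":17.04,"wx":8.4,"wy":0,"wz":0,"grip":1},{"dx":0,"dy":8.68,"dz":17.04,"wx":8.4,"wy":0,"wz":0,"grip":1},{"dx":0,"dy":8.68,"dz":17.04,"wx":8.4,"wy":0,"wz":0,"grip":1}]' 60
python3 - <<'E'
from h import *
go((534.3,-116.2,48),103.6,True)
E
```

```text
t: 6.95
tool_pos: [535.4, -114.0, 118.9]
tcp_rot: [-2.082, 1.57, 1.301]
wrist_force: [-0.7, -0.2, -0.5]
opening: 0.875
tool y yaw -76.18 tool x [ 0.  0. -1.]
cm [8.19 0.19 0.16] deg [-179.8   -0.    -0. ]
cm [8.19 0.19 0.16] deg [ 0.2 -0.   0. ]
```

```bash
python3 -m inch '[{"dx":2,"dy":0,"dz":0,"wx":0,"wy":0,"wz":0,"grip":1},{"dx":5,"dy":0,"dz":0,"wx":0,"wy":0,"wz":0,"grip":1},{"dx":8.2,"dy":0,"dz":0,"wx":0,"wy":0,"wz":0,"grip":1},{"dx":8.2,"dy":0,"dz":0,"wx":0,"wy":0,"wz":0,"grip":-1},{"dx":8.2,"dy":0,"dz":0,"wx":0,"wy":0,"wz":0,"grip":-1},{"dx":8.2,"dy":0,"dz":0,"wx":0,"wy":0,"wz":0,"grip":-1},{"dx":8.2,"dy":0,"dz":0,"wx":0,"wy":0,"wz":0,"grip":-1},{"dx":8.2,"dy":0,"dz":0,"wx":0,"wy":0,"wz":0,"grip":-1}]' 60
for i in 1 ; do python3 -m inch '[{"dx":0,"dy":0,"dz":0,"wx":0,"wy":0,"wz":0,"grip":-1},{"dx":0,"dy":0,"dz":0,"wx":0,"wy":0,"wz":0,"grip":-1},{"dx":0,"dy":0,"dz":0,"wx":0,"wy":0,"wz":0,"grip":-1},{"dx":0,"dy":0,"dz":0,"wx":0,"wy":0,"wz":0,"grip":-1},{"dx":0,"dy":0,"dz":0,"wx":0,"wy":0,"wz":0,"grip":-1},{"dx":0,"dy":0,"dz":0,"wx":0,"wy":0,"wz":0,"grip":-1},{"dx":0,"dy":0,"dz":0,"wx":0,"wy":0,"wz":0,"grip":-1},{"dx":0,"dy":0,"dz":0,"wx":0,"wy":0,"wz":0,"grip":-1}]' 60; done
python3 -m inch '[{"dx":-0.5,"dy":0,"dz":0,"wx":0,"wy":0,"wz":0,"grip":-1},{"dx":-1,"dy":0,"dz":0,"wx":0,"wy":0,"wz":0,"grip":-1},{"dx":-1.5,"dy":0,"dz":0,"wx":0,"wy":0,"wz":0,"grip":-1},{"dx":-2,"dy":0,"dz":0,"wx":0,"wy":0,"wz":0,"grip":-1},{"dx":-2.5,"dy":0,"dz":0,"wx":0,"wy":0,"wz":0,"grip":-1},{"dx":-3,"dy":0,"dz":0,"wx":0,"wy":0,"wz":0,"grip":-1},{"dx":-3,"dy":0,"dz":0,"wx":0,"wy":0,"wz":0,"grip":-1},{"dx":-3,"dy":0,"dz":0,"wx":0,"wy":0,"wz":0,"grip":-1}]' 60
```

```text
t: 7.95
tool_pos: [535.0, -115.3, 37.6]
tcp_rot: [2.641, 1.57, -0.261]
wrist_force: [0.1, 0.5, 0.3]
opening: 0.469
t: 8.95
tool_pos: [535.9, -114.0, 38.4]
tcp_rot: [-3.095, 1.569, 0.286]
wrist_force: [-2.7, 2.9, 11.6]
opening: 0.003
t: 9.95
tool_pos: [534.6, -115.2, 67.0]
tcp_rot: [0.204, 1.571, -2.699]
wrist_force: [0.2, -0.5, -0.0]
opening: 0.01
```

Closed empty again. I'll look closely from both cameras.

```bash
python3 - <<'E'
from h import *
s=bot.read_state(); t=s["tool_pos"]; print(t)
out=[]
for c in("side","top"):
    im,d=bot.read_camera(c); im=im[:,:,::-1].copy(); np.save(f"{c}4.npy",d)
    for P,col in((t,(0,0,255)),(t-[0,0,8],(0,255,0)),(t+[0,0,11],(255,0,0))):
        u=px(c,P); print(c,u)
    u=px(c,t).astype(int); x,y=max(u[0]-50,0),max(u[1]-50,0)
    out.append(cv2.resize(im[y:y+100,x:x+100],(400,400),interpolation=cv2.INTER_CUBIC)); print(c,x,y)
    for l in["sign_seat","sign_grip"]: print(c,l,[(w(c,r["location"]).round(0).tolist(),round(r["conf"],2)) for r in bot.pinpoint(c,l)[:2]])
cv2.imwrite("pics/c4.png",np.hstack(out))
E
```

```text
[ 534.63426325 -115.2067079    66.96649192]
side [324.5 273. ]
side [324.4 275.5]
side [324.5 269.5]
side 274 223
side sign_seat [([471.0, -128.0, 96.0], 0.65)]
side sign_grip [([537.0, -115.0, 45.0], 0.98)]
top [370.6 223.5]
top [370.3 223.9]
top [371.1 222.9]
top 320 173
top sign_seat [([472.0, -131.0, 92.0], 0.76), ([701.0, -242.0, 0.0], 0.3)]
top sign_grip [([532.0, -120.0, 52.0], 0.77), ([551.0, 175.0, 152.0], 0.64)]
```

View pics/c4.png

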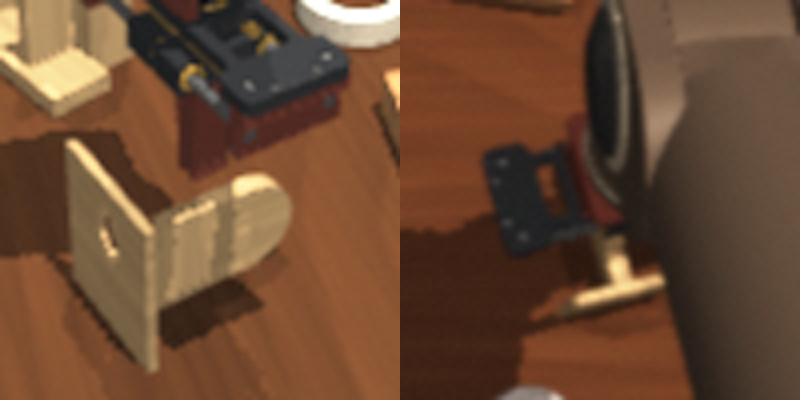

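```bash
python3 - <<'E'
from h import *
t=np.array([534.6,-115.2,67.])
yv=np.array([np.cos(np.radians(-76.2)),np.sin(np.radians(-76.2))])
bv=np.array([-yv[1],yv[0]])
for c in("side","top"):
    d=np.load(c+"4.npy");P=cloud(c,d)
    q=pts(P,d,(430,640),(-230,0),(50,180)); l=(q[:,:2]-t[:2])@np.stack([bv,yv],1); 
    for z0 in range(50,180,10):
        m=(q[:,2]>=z0)&(q[:,2]<z0+10)
        if m.any():
            print(c,z0,m.sum(),"b",np.percentile(l[m,0],[2,50,98]).round(0),"y",np.percentile(l[m,1],[2,50,98]).round(0))
d=np.load("side4.npy");P=cloud("side",d)
for v in range(255,285,3): print(v,[tuple(P[v,u].round(0).astype(int)) for u in(314,318,322,326,330,340)])
E
```

```text
side 50 187 b [-67. -23.  51.] y [-39.   4.  43.]
side 60 198 b [-67. -15.  40.] y [-39.  -1.  43.]
side 70 56 b [-67. -66. -61.] y [-42.  11.  44.]
side 80 68 b [-68. -66. -63.] y [-46.   8.  44.]
side 90 84 b [-67. -66.   8.] y [-45.   8.  43.]
side 100 158 b [-67. -64.   7.] y [-45.   8.  43.]
side 110 68 b [-67. -13.   9.] y [-39.   8.  41.]
side 120 45 b [-14.  -9.   8.] y [-7. 10. 11.]
side 130 36 b [-14. -11.   4.] y [-9. 10. 13.]
side 140 28 b [-14. -12.  -5.] y [-10.   8.  14.]
side 150 13 b [-14. -12. -10.] y [-1.  9. 14.]
side 170 94 b [-34. -11.  28.] y [-76.  79.  81.]
top 50 42 b [-65. -46. -29.] y [-41.  -1.   6.]
top 60 16 b [-65. -28. -24.] y [-38.  -1.  13.]
top 70 3 b [-65. -65. -65.] y [-44. -32.  18.]
top 80 6 b [-65. -65. -61.] y [-45. -31.   4.]
top 90 5 b [-65. -65. -65.] y [-40. -19.  13.]
top 100 16 b [-65. -63. -60.] y [-43. -24.  10.]
top 110 42 b [-65. -62. -59.] y [-44. -12.  15.]
255 [(np.int64(555), np.int64(30), np.int64(-1)), (np.int64(520), np.int64(-112), np.int64(124)), (np.int64(524), np.int64(-128), np.int64(135)), (np.int64(534), np.int64(-127)
[... 1981 characters left out ...]
, np.int64(-118), np.int64(60)), (np.int64(548), np.int64(-117), np.int64(54)), (np.int64(576), np.int64(-111), np.int64(40))]
279 [(np.int64(506), np.int64(-122), np.int64(63)), (np.int64(515), np.int64(-125), np.int64(63)), (np.int64(526), np.int64(-121), np.int64(56)), (np.int64(537), np.int64(-119), np.int64(50)), (np.int64(547), np.int64(-119), np.int64(47)), (np.int64(578), np.int64(-107), np.int64(27))]
282 [(np.int64(505), np.int64(-127), np.int64(58)), (np.int64(515), np.int64(-125), np.int64(53)), (np.int64(526), np.int64(-123), np.int64(48)), (np.int64(538), np.int64(-117), np.int64(39)), (np.int64(548), np.int64(-117), np.int64(35)), (np.int64(577), np.int64(-111), np.int64(21))]
```

The cameras put the fingertips at z≈93 while the reported TCP is 67, so they sit about 34 mm higher than the tool data says. The fingers closed above the blade's top edge. I'll check this against the earlier frames before going on.

```bash
python3 - <<'E'
from h import *
for f,t in(("side3",(660,28,119)),("side4",(534.6,-115.2,67)),("top3",(660,28,119)),("side0",(178.4,-598.4,195.3)),("top0",(178.4,-598.4,195.3))):
    c=f[:-1]; d=np.load(f+".npy");P=cloud(c,d); t=np.array(t,float)
    q=pts(P,d,(t[0]-60,t[0]+60),(t[1]-60,t[1]+60),(t[2]-15,t[2]+45)) if f!="side4" else pts(P,d,(t[0]-25,t[0]+20),(t[1]-20,t[1]+25),(t[2],t[2]+45))
    if len(q)<3: print(f,len(q)); continue
    o=q[np.argsort(q[:,2])]; print(f,len(q),"minz-rel",(o[:len(o)//4+3:max(1,len(o)//20)]-t).round(0).tolist())
s=bot.read_state(); print(s["joints"].round(3),s["tool_pos"])
E
```

```text
side3 64 minz-rel [[-10.0, -1.0, 25.0], [-2.0, -3.0, 27.0], [-10.0, -8.0, 29.0], [10.0, -1.0, 30.0], [7.0, -2.0, 31.0], [-8.0, -8.0, 32.0], [3.0, -3.0, 33.0]]
side4 73 minz-rel [[-12.0, -9.0, 27.0], [-14.0, 5.0, 28.0], [9.0, -7.0, 29.0], [0.0, -10.0, 30.0], [-4.0, -8.0, 30.0], [3.0, -8.0, 31.0], [1.0, -8.0, 32.0]]
top3 0
side0 0
top0 116 minz-rel [[-24.0, 44.0, 28.0], [4.0, -47.0, 30.0], [-3.0, 45.0, 31.0], [-2.0, 48.0, 32.0], [17.0, -43.0, 33.0], [13.0, -44.0, 33.0], [-14.0, 49.0, 34.0]]
[ 0.358  0.449 -0.301  1.902  0.178  0.817 -1.369] [ 534.65953161 -115.17314286   66.89749273]
```

The offset is the same in all frames: tips at reported TCP z + 26, so the grasp point is at +45. I'll open, go down 64 mm, then close.

```bash
python3 -m inch '[{"dx":0,"dy":0,"dz":0,"wx":0,"wy":0,"wz":0,"grip":1},{"dx":0,"dy":0,"dz":0,"wx":0,"wy":0,"wz":0,"grip":1},{"dx":0,"dy":0,"dz":0,"wx":0,"wy":0,"wz":0,"grip":1},{"dx":1,"dy":0,"dz":0,"wx":0,"wy":0,"wz":0,"grip":1},{"dx":2.5,"dy":0,"dz":0,"wx":0,"wy":0,"wz":0,"grip":0.3},{"dx":4,"dy":0,"dz":0,"wx":0,"wy":0,"wz":0,"grip":0.3},{"dx":5.4,"dy":0,"dz":0,"wx":0,"wy":0,"wz":0,"grip":0.3},{"dx":6.2,"dy":0,"dz":0,"wx":0,"wy":0,"wz":0,"grip":0}]' 50
python3 -m inch '[{"dx":0.2,"dy":0,"dz":0,"wx":0,"wy":0,"wz":0,"grip":-1},{"dx":0.2,"dy":0,"dz":0,"wx":0,"wy":0,"wz":0,"grip":-1},{"dx":0.2,"dy":0,"dz":0,"wx":0,"wy":0,"wz":0,"grip":-1},{"dx":0.2,"dy":0,"dz":0,"wx":0,"wy":0,"wz":0,"grip":-1},{"dx":0.2,"dy":0,"dz":0,"wx":0,"wy":0,"wz":0,"grip":-1},{"dx":0.2,"dy":0,"dz":0,"wx":0,"wy":0,"wz":0,"grip":-1},{"dx":0.2,"dy":0,"dz":0,"wx":0,"wy":0,"wz":0,"grip":-1},{"dx":0.2,"dy":0,"dz":0,"wx":0,"wy":0,"wz":0,"grip":-1}]' 50
```

```text
t: 11.25
tool_pos: [534.1, -115.0, 3.6]
tcp_rot: [-0.438, 1.569, 2.943]
wrist_force: [-0.1, -0.1, -0.1]
opening: 0.573
t: 12.25
tool_pos: [535.0, -115.1, 3.5]
tcp_rot: [2.697, 1.57, -0.205]
wrist_force: [-1.7, 0.5, 5.5]
opening: 0.13
```

```bash
python3 -m inch '[{"dx":0,"dy":0,"dz":0,"wx":0,"wy":0,"wz":0,"grip":-1},{"dx":0,"dy":0,"dz":0,"wx":0,"wy":0,"wz":0,"grip":-1},{"dx":-1.5,"dy":0,"dz":0,"wx":0,"wy":0,"wz":0,"grip":-1},{"dx":-3,"dy":0,"dz":0,"wx":0,"wy":0,"wz":0,"grip":-1},{"dx":-5,"dy":0,"dz":0,"wx":0,"wy":0,"wz":0,"grip":-1},{"dx":-7,"dy":0,"dz":0,"wx":0,"wy":0,"wz":0,"grip":-1},{"dx":-8.2,"dy":0,"dz":0,"wx":0,"wy":0,"wz":0,"grip":-1},{"dx":-8.2,"dy":0,"dz":0,"wx":0,"wy":0,"wz":0,"grip":-1}]' 50
python3 - <<'E'
from h import *
s=bot.read_state(); t=s["tool_pos"]; print(t,s["opening"])
T=R.from_euler('xyz',s["tcp_rot"]).as_matrix(); print("tool x",T[:,0].round(3))
yv=T[:2,1]; bv=-T[:2,2]
for c in("side","top"):
    im,d=bot.read_camera(c); cv2.imwrite(f"pics/{c}5.png",im[:,:,::-1]); P=cloud(c,d)
    q=pts(P,d,(430,660),(-230,0),(60,240)); l=(q[:,:2]-t[:2])@np.stack([bv,yv],1)
    for z0 in range(80,220,10):
        m=(q[:,2]>=z0)&(q[:,2]<z0+10)&(l[:,0]<-40)
        if m.sum()>3: print(c,z0,m.sum(),"b",np.percentile(l[m,0],[2,50,98]).round(1),"y",np.percentile(l[m,1],[2,50,98]).round(1),"zmax",q[m,2].max().round(1))
    for l_ in["sign_seat","sign_entry"]: print(c,l_,[(w(c,r["location"]).round(0).tolist(),round(r["conf"],2)) for r in bot.pinpoint(c,l_)[:2]])
E
```

```text
t: 13.25
tool_pos: [535.4, -115.4, 86.2]
tcp_rot: [2.626, 1.569, -0.276]
wrist_force: [0.3, -1.0, -2.9]
opening: 0.135
[ 535.35369884 -115.43482853   86.16291562] 0.13525515044407305
tool x [ 0.002 -0.001 -1.   ]
side 80 53 b [-67.6 -66.6 -62.4] y [-41.8   5.6  44.4] zmax 89.9
side 90 70 b [-67.9 -66.7 -61.5] y [-40.4  12.5  45.1] zmax 99.8
side 100 70 b [-67.6 -66.6 -62.8] y [-43.3   5.5  44.8] zmax 109.7
side 110 78 b [-67.5 -66.6 -61.9] y [-44.7   6.4  45.1] zmax 119.9
side 120 79 b [-67.6 -66.5 -61.1] y [-44.1  10.   44.4] zmax 130.0
side 130 80 b [-67.6 -66.6 -61.1] y [-42.1   2.8  44.5] zmax 140.0
side 140 76 b [-67.9 -66.3 -60.9] y [-42.4  12.3  44.8] zmax 149.9
side 150 69 b [-67.6 -66.7 -61. ] y [-44.8  13.4  45.5] zmax 160.0
side 160 86 b [-67.4 -66.4 -60.9] y [-42.8   9.5  45.1] zmax 169.9
side 170 74 b [-67.6 -66.8 -62.7] y [-42.1   8.2  44.5] zmax 179.9
side 180 80 b [-67.7 -66.6 -63.5] y [-41.1   5.8  44.6] zmax 189.8
side 190 98 b [-67.5 -64.2 -60.9] y [-44.2   2.5  44.1] zmax 193.9
side sign_seat [([470.0, -131.0, 172.0], 0.87), ([730.0, -54.0, -0.0], 0.3)]
side sign_entry [([469.0, -130.0, 149.0], 0.83)]
top 80 5 b [-66.5 -66.4 -41. ] y [-22.9  -4.4  -1.1] zmax 87.7
top 90 10 b [-66.6 -65.5 -44.9] y [-43.4  -5.3  14.9] zmax 99.4
top 100 7 b [-66.5 -66.3 -43. ] y [-38.1  -4.5  10.7] zmax 107.5
top 110 8 b [-66.5 -60.5 -44.3] y [-42.4  -7.5  -4.5] zmax 119.6
top 120 15 b [-66.5 -61.9 -42.3] y [-43.5  -4.6   7.4] zmax 129.8
top 130 37 b [-66.4 -50.8 -40.7] y [-22.3   1.    9.1] zmax 139.4
top 140 7 b [-66.5 -66.4 -63.8] y [-43.6 -34.2   6.3] zmax 150.0
top 170 8 b [-66.4 -66.3 -61.3] y [-43.5 -23.4   4.8] zmax 180.0
top 180 7 b [-66.4 -65.2 -62.4] y [-42.8 -23.1   1. ] zmax 189.8
top 190 46 b [-66.4 -63.5 -60.5] y [-42.3 -21.5   1.2] zmax 196.5
top sign_seat [([467.0, -133.0, 177.0], 0.54)]
top sign_entry [([469.0, -133.0, 147.0], 0.69), ([543.0, 166.0, 152.0], 0.42)]
```

The grip holds and the sign hangs level, with its rear face 66.5 mm behind the TCP in both cameras and the plate top at z≈193.

```bash
python3 - <<'E'
from h import *
go((665,40,86.2),112.1); go((650.8,214,86.2),112.1)
E
```

```text
tool y yaw -76.29 tool x [-0.001  0.    -1.   ]
cm [ -0.2  -11.97 -16.38] deg [ 1.716e+02  1.000e-01 -1.000e-01]
cm [ -0.2  -11.97 -16.38] deg [-8.4  0.1  0. ]
tool y yaw -76.29 tool x [-0.001  0.    -1.   ]
cm [ -0.19 -29.21 -19.12] deg [ 1.716e+02  1.000e-01 -1.000e-01]
cm [ -0.19 -29.21 -19.12] deg [-8.4  0.1  0. ]
```

```bash
python3 -m inch '[{"dx":0,"dy":-1.5,"dz":-2,"wx":-1,"wy":0,"wz":0,"grip":-1},{"dx":0,"dy":-3,"dz":-4.5,"wx":-2,"wy":0,"wz":0,"grip":-1},{"dx":0,"dy":-4.5,"dz":-7,"wx":-4,"wy":0,"wz":0,"grip":-1},{"dx":0,"dy":-6.5,"dz":-9.5,"wx":-5,"wy":0,"wz":0,"grip":-1},{"dx":0,"dy":-8,"dz":-12,"wx":-6,"wy":0,"wz":0,"grip":-1},{"dx":0,"dy":-10,"dz":-14.5,"wx":-7.5,"wy":0,"wz":0,"grip":-1},{"dx":0,"dy":-12,"dz":-16.5,"wx":-8.4,"wy":0,"wz":0,"grip":-1},{"dx":0,"dy":-12,"dz":-16.5,"wx":-8.4,"wy":0,"wz":0,"grip":-1}]' 50
python3 - <<'E'
from h import *
go((650.8,214,86.2),112.1)
E
```

```text
t: 14.55
tool_pos: [667.3, 45.5, 84.4]
tcp_rot: [-1.934, 1.568, 1.599]
wrist_force: [0.0, 0.2, -2.8]
opening: 0.134
tool y yaw -67.6 tool x [-0.     0.003 -1.   ]
cm [ -0.14 -16.21  -4.89] deg [-1.797e+02 -2.000e-01 -1.000e-01]
cm [ -0.14 -16.21  -4.89] deg [ 0.3 -0.1  0.1]
```

```bash
python3 -m inch '[{"dx":0,"dy":-2,"dz":-0.6,"wx":0,"wy":0,"wz":0,"grip":-1},{"dx":0,"dy":-5,"dz":-1.5,"wx":0,"wy":0,"wz":0,"grip":-1},{"dx":0,"dy":-8.5,"dz":-2.5,"wx":0,"wy":0,"wz":0,"grip":-1},{"dx":0,"dy":-12,"dz":-3.6,"wx":0,"wy":0,"wz":0,"grip":-1},{"dx":0,"dy":-15,"dz":-4.6,"wx":0,"wy":0,"wz":0,"grip":-1},{"dx":0,"dy":-16.7,"dz":-5.1,"wx":0,"wy":0,"wz":0,"grip":-1},{"dx":0,"dy":-16.7,"dz":-5.1,"wx":0,"wy":0,"wz":0,"grip":-1},{"dx":0,"dy":-16.7,"dz":-5.1,"wx":0,"wy":0,"wz":0,"grip":-1}]' 50
cat > m.py <<'E'
from h import *
import sys
from scipy.optimize import minimize
s=bot.read_state(); t=s["tool_pos"]; print("tcp",t.round(1),s["opening"].round(3),s["wrist_force"].round(1))
T=R.from_euler('xyz',s["tcp_rot"]).as_matrix(); print("b yaw",np.degrees(np.arctan2(-T[1,2],-T[0,2])).round(2),"toolx",T[:,0].round(4))
def box(q,L,W,c0,a0):
    def f(v):
        l=(q[:,:2]-v[:2])@yawm(v[2]); e=np.maximum(abs(l)-[L/2,W/2],0); return np.minimum(e,4).sum()
    return min((minimize(f,[*c0,a0+da],method="Nelder-Mead",options=dict(xatol=.01,fatol=.01,maxiter=2000)) for da in(-.1,0,.1)),key=lambda r:r.fun)
zt=float(sys.argv[1]); gap=float(sys.argv[2])
for c in("side","top"):
    im,d=bot.read_camera(c); cv2.imwrite(f"pics/{c}_{s['t']:.1f}.png",im[:,:,::-1]); np.save("last_"+c,d); P=cloud(c,d); dz=.9*(c=="top")
    r=box(pts(P,d,(460,580),(80,250),(169+dz,175+dz)),40,120,(519,160.7),.386)
    print(c,"board",r.x[:2].round(1),np.degrees(r.x[2]).round(1),round(r.fun,1))
    a=.386; A=yawm(a); O=np.array([538.2,168.3])
    m=(d>0); l=(P[...,:2]-O)@A
    m&=(abs(l[...,0]-gap-3)<12)&(abs(l[...,1])<60)&(abs(P[...,2]-zt-dz)<4); q=l[m]
    if len(q)>10:
        r2=box(np.c_[q],6,90,(gap+3,0),0); fb=(r.x[:2]-O)@A+[20,0]
        print(c,"plate in board frame: rear x",(r2.x[0]-3-fb[0]).round(1),"y",(r2.x[1]-fb[1]).round(1),"yaw vs 22.1",np.degrees(r2.x[2]).round(1),"ztop",np.percentile(P[m][:,2],90).round(1),len(q),"edges y",np.percentile(q[:,1],[1,99]).round(1))
E
python3 m.py 192.5 55
```

```text
t: 15.55
tool_pos: [651.4, 212.4, 84.9]
tcp_rot: [1.225, 1.569, -1.533]
wrist_force: [-0.3, -1.7, -2.2]
opening: 0.132Traceback (most recent call last):
  File "m.py", line 4, in <module>
    s=bot.read_state(); t=s["tool_pos"]; print("tcp",t.round(1),s["opening"].round(3),s["wrist_force"].round(1))
                                                                ^^^^^^^^^^^^^^^^^^
AttributeError: 'float' object has no attribute 'round'
```

```bash
sed -i 's/s\["opening"\].round(3)/round(s["opening"],3)/' m.py; python3 m.py 192.5 55; ls pics
```

```text
tcp [651.4 212.4  84.9] 0.132 [-0.3 -1.7 -2.2]
b yaw 22.0 toolx [ 1.0e-04 -1.5e-03 -1.0e+00]
side board [518.1 160.7] 22.1 41.6
side plate in board frame: rear x 55.2 y -0.6 yaw vs 22.1 -0.5 ztop 191.4 40 edges y [-47.3  42.9]
top board [519.  160.7] 16.4 0.0
c1.png
c4.png
s2.png
side0.png
side3.png
side5.png
side_15.6.png
top0.png
top3.png
top5.png
top_15.6.png
```

The side camera gives a gap of 55 mm and a lateral offset of −0.6 to −2 mm, with the heights right. I'll correct sideways and move in.

```bash
python3 -m inch '[{"dx":0,"dy":-0.12,"dz":0.6,"wx":0,"wy":0,"wz":0,"grip":-1},{"dx":0,"dy":-0.12,"dz":1.4,"wx":0,"wy":0,"wz":0,"grip":-1},{"dx":0,"dy":-0.12,"dz":2.2,"wx":0,"wy":0,"wz":0,"grip":-1},{"dx":0,"dy":-0.12,"dz":2.8,"wx":0,"wy":0,"wz":0,"grip":-1},{"dx":0,"dy":-0.12,"dz":3.3,"wx":0,"wy":0,"wz":0,"grip":-1},{"dx":0,"dy":-0.12,"dz":3.5,"wx":0,"wy":0,"wz":0,"grip":-1},{"dx":0,"dy":-0.12,"dz":3.5,"wx":0,"wy":0,"wz":0,"grip":-1},{"dx":0,"dy":-0.12,"dz":3.5,"wx":0,"wy":0,"wz":0,"grip":-1}]' 50
python3 m.py 192.5 20; python3 - <<'E'
from h import *
import glob
out=[]
for c in("side","top"):
    f=sorted(glob.glob(f"pics/{c}_*.png"))[-1]; im=cv2.imread(f); u=px(c,(550,175,150)).astype(int); print(f,u)
    out.append(cv2.resize(im[u[1]-40:u[1]+40,u[0]-40:u[0]+40],(400,400),interpolation=cv2.INTER_CUBIC))
cv2.imwrite("pics/c6.png",np.hstack(out))
E
```

```text
t: 16.65
tool_pos: [618.3, 202.4, 85.0]
tcp_rot: [-2.95, 1.571, 0.578]
wrist_force: [0.1, 1.1, -3.2]
opening: 0.132
tcp [618.3 202.4  85. ] 0.132 [ 0.1  1.1 -3.2]
b yaw 22.11 toolx [ 1.e-04  1.e-04 -1.e+00]
side board [517.9 160.6] 23.1 126.4
side plate in board frame: rear x 20.9 y -0.5 yaw vs 22.1 -0.1 ztop 191.6 46 edges y [-42.1  44.9]
top board [519.  160.7] 16.4 0.0
pics/side_16.6.png [296 183]
pics/top_16.6.png [261 214]
```

View pics/c6.png

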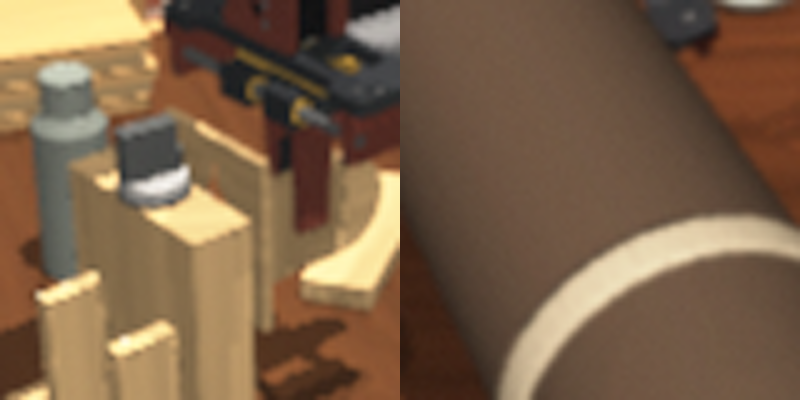

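The left half of the crop shows the plate parallel behind the board top at about (230,170), clear and upright. The top view is hidden by the arm. The remaining gap is about 20.7 mm, so I'll go in 18.5 mm.

```bash
python3 -m inch '[{"dx":0,"dy":0,"dz":0.3,"wx":0,"wy":0,"wz":0,"grip":-1},{"dx":0,"dy":0,"dz":0.6,"wx":0,"wy":0,"wz":0,"grip":-1},{"dx":0,"dy":0,"dz":0.9,"wx":0,"wy":0,"wz":0,"grip":-1},{"dx":0,"dy":0,"dz":1.2,"wx":0,"wy":0,"wz":0,"grip":-1},{"dx":0,"dy":0,"dz":1.5,"wx":0,"wy":0,"wz":0,"grip":-1},{"dx":0,"dy":0,"dz":1.7,"wx":0,"wy":0,"wz":0,"grip":-1},{"dx":0,"dy":0,"dz":1.85,"wx":0,"wy":0,"wz":0,"grip":-1},{"dx":0,"dy":0,"dz":1.85,"wx":0,"wy":0,"wz":0,"grip":-1}]' 50
python3 m.py 192.5 2
```

```text
t: 17.75
tool_pos: [600.9, 195.4, 85.1]
tcp_rot: [2.3, 1.571, -0.456]
wrist_force: [0.5, 0.5, -1.9]
opening: 0.134
tcp [600.9 195.4  85.1] 0.134 [ 0.5  0.5 -1.9]
b yaw 22.11 toolx [ 0. -0. -1.]
side board [519.7 161.2] 23.3 39.9
side plate in board frame: rear x 0.5 y -0.4 yaw vs 22.1 0.3 ztop 191.9 30 edges y [-43.6  34.1]
top board [519.  160.7] 16.4 0.0
```

No contact force, so the head is through. Sliding down.

```bash
python3 -m inch '[{"dx":0.3,"dy":0,"dz":0,"wx":0,"wy":0,"wz":0,"grip":-1},{"dx":0.6,"dy":0,"dz":0,"wx":0,"wy":0,"wz":0,"grip":-1},{"dx":1.0,"dy":0,"dz":0,"wx":0,"wy":0,"wz":0,"grip":-1},{"dx":1.4,"dy":0,"dz":0,"wx":0,"wy":0,"wz":0,"grip":-1},{"dx":1.8,"dy":0,"dz":0,"wx":0,"wy":0,"wz":0,"grip":-1},{"dx":2.1,"dy":0,"dz":0,"wx":0,"wy":0,"wz":0,"grip":-1},{"dx":2.2,"dy":0,"dz":0,"wx":0,"wy":0,"wz":0,"grip":-1},{"dx":2.2,"dy":0,"dz":0,"wx":0,"wy":0,"wz":0,"grip":-1}]' 50
python3 -m inch '[{"dx":0.05,"dy":0,"dz":0,"wx":0,"wy":0,"wz":0,"grip":-1},{"dx":0.1,"dy":0,"dz":0,"wx":0,"wy":0,"wz":0,"grip":-1},{"dx":0.15,"dy":0,"dz":0,"wx":0,"wy":0,"wz":0,"grip":-1},{"dx":0.2,"dy":0,"dz":0,"wx":0,"wy":0,"wz":0,"grip":-1},{"dx":0.2,"dy":0,"dz":0,"wx":0,"wy":0,"wz":0,"grip":-1},{"dx":0.2,"dy":0,"dz":0,"wx":0,"wy":0,"wz":0,"grip":-1},{"dx":0.2,"dy":0,"dz":0,"wx":0,"wy":0,"wz":0,"grip":-1},{"dx":0.2,"dy":0,"dz":0,"wx":0,"wy":0,"wz":0,"grip":-1}]' 50
python3 m.py 168 2
```

```text
t: 18.85
tool_pos: [601.0, 195.4, 63.0]
tcp_rot: [0.139, 1.571, -2.617]
wrist_force: [0.0, -0.2, -2.3]
opening: 0.128
t: 19.85
tool_pos: [601.1, 195.4, 61.2]
tcp_rot: [2.837, 1.571, 0.081]
wrist_force: [-1.0, -0.3, 1.0]
opening: 0.133
tcp [601.1 195.4  61.2] 0.133 [-1.  -0.3  1. ]
b yaw 22.11 toolx [ 2.e-04  0.e+00 -1.e+00]
side board [518.2 159.8] 22.8 52.0
side plate in board frame: rear x 5.9 y 0.3 yaw vs 22.1 -11.1 ztop 171.4 31 edges y [-58.7  -3. ]
top board [519.  160.7] 16.4 0.0
```

The vertical force went from −2.3 to +1 N, so the bolt carries the sign. Letting go and rising.

```bash
python3 -m inch '[{"dx":0,"dy":0,"dz":0,"wx":0,"wy":0,"wz":0,"grip":0},{"dx":0,"dy":0,"dz":0,"wx":0,"wy":0,"wz":0,"grip":0},{"dx":0,"dy":0,"dz":0,"wx":0,"wy":0,"wz":0,"grip":0},{"dx":0,"dy":0,"dz":0,"wx":0,"wy":0,"wz":0,"grip":0},{"dx":-1,"dy":0,"dz":0,"wx":0,"wy":0,"wz":0,"grip":0},{"dx":-3,"dy":0,"dz":0,"wx":0,"wy":0,"wz":0,"grip":0},{"dx":-6,"dy":0,"dz":0,"wx":0,"wy":0,"wz":0,"grip":0},{"dx":-10,"dy":0,"dz":0,"wx":0,"wy":0,"wz":0,"grip":0}]'
python3 - <<'E'
from h import *
s=bot.read_state();print(s["joints"].round(2),s["tool_pos"])
for c in("side","top"):
    im,d=bot.read_camera(c); cv2.imwrite(f"pics/{c}7.png",im[:,:,::-1]); np.save(f"{c}7.npy",d)
    for l in["sign_seat","sign_grip","cam_grip","bolt_face"]: print(c,l,[(w(c,r["location"]).round(0).tolist(),round(r["conf"],2)) for r in bot.pinpoint(c,l)[:2]])
u=px("side",(550,175,150)).astype(int);im=cv2.imread("pics/side7.png");cv2.imwrite("pics/c7.png",cv2.resize(im[u[1]-60:u[1]+60,u[0]-50:u[0]+70],(600,600),interpolation=cv2.INTER_CUBIC))
E
```

```text
t: 20.95
tool_pos: [600.8, 195.4, 163.0]
tcp_rot: [-0.49, 1.571, 3.038]
wrist_force: [0.8, -0.6, -0.7]
opening: 0.503
[-0.12  0.48 -0.38  1.6   0.19  1.1  -1.74] [600.772702   195.35109892 162.97327903]
side sign_seat [([540.0, 170.0, 153.0], 0.88)]
side sign_grip [([601.0, 192.0, 101.0], 0.87)]
side cam_grip [([515.0, 162.0, 204.0], 0.74), ([738.0, 113.0, 3.0], 0.72)]
side bolt_face [([540.0, 168.0, 152.0], 0.93), ([735.0, 111.0, 2.0], 0.4)]
top sign_seat []
top sign_grip []
top cam_grip []
top bolt_face []
```

View pics/c7.png

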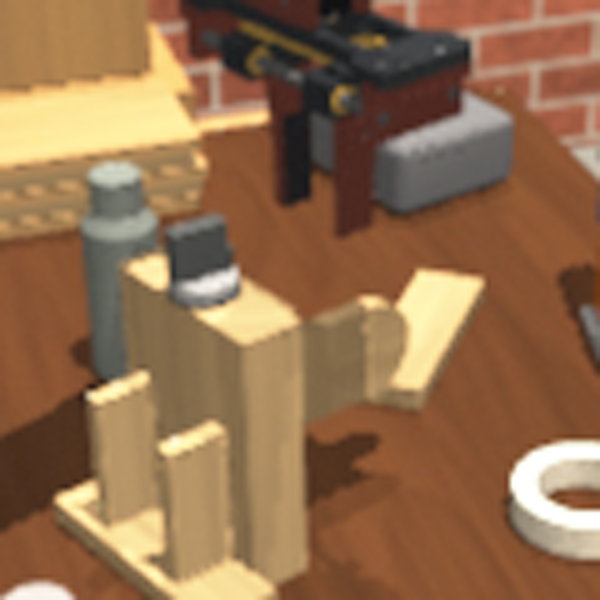

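The picture shows the sign hung on the board front, its blade at (355,350), released, and the fingers clear at (320,190). Cam next. I need about +174° of tool yaw first so that the clockwise half turn stays within joint 7's range.

```bash
python3 -m inch '[{"dx":-2,"dy":0,"dz":0,"wx":-10,"wy":0,"wz":0,"grip":0},{"dx":-4,"dy":0,"dz":0,"wx":-20,"wy":0,"wz":0,"grip":0},{"dx":-5,"dy":0,"dz":0,"wx":-30,"wy":0,"wz":0,"grip":0},{"dx":-5,"dy":0,"dz":0,"wx":-40,"wy":0,"wz":0,"grip":0},{"dx":-5,"dy":0,"dz":0,"wx":-50,"wy":0,"wz":0,"grip":0},{"dx":-5,"dy":0,"dz":0,"wx":-60,"wy":0,"wz":0,"grip":0},{"dx":-5,"dy":0,"dz":0,"wx":-70,"wy":0,"wz":0,"grip":0},{"dx":-5,"dy":0,"dz":0,"wx":-80,"wy":0,"wz":0,"grip":0}]'
python3 - <<'E'
from h import *
for k in "07":
    d=np.load(f"side{k}.npy");P=cloud("side",d);q=pts(P,d,(470,570),(110,210),(203,219)); r=cv2.minAreaRect(q[:,:2].astype(np.float32)); print(k,len(q),r)
s=bot.read_state();print(s["joints"].round(2),s["tool_pos"])
go((518,160,213),107)
E
```

```text
t: 22.45
tool_pos: [600.8, 195.3, 210.4]
tcp_rot: [-1.599, 1.57, -2.953]
wrist_force: [-0.3, 0.2, 0.1]
opening: 0.503
0 65 ((514.55419921875, 159.0014190673828), (34.466651916503906, 13.636454582214355), 17.007678985595703)
7 65 ((513.7417602539062, 158.0672607421875), (34.72085952758789, 15.38603687286377), 17.694822311401367)
[ 0.08  0.5  -0.69  1.53  0.33  1.23 -0.44] [600.7607221  195.28677533 210.40497502]
tool y yaw 12.44 tool x [-0.001 -0.    -1.   ]
cm [-0.25 -8.84  1.66] deg [-94.6  -0.1   0. ]
cm [-0.25 -8.84  1.66] deg [85.4  0.   0.1]
```

```bash
python3 -m inch '[{"dx":0,"dy":-2,"dz":0.4,"wx":-10,"wy":0,"wz":0,"grip":0},{"dx":0,"dy":-4,"dz":0.8,"wx":-20,"wy":0,"wz":0,"grip":0},{"dx":0,"dy":-6,"dz":1.2,"wx":-30,"wy":0,"wz":0,"grip":0},{"dx":0,"dy":-8,"dz":1.5,"wx":-40,"wy":0,"wz":0,"grip":0},{"dx":0,"dy":-8.8,"dz":1.7,"wx":-50,"wy":0,"wz":0,"grip":0},{"dx":0,"dy":-8.8,"dz":1.7,"wx":-60,"wy":0,"wz":0,"grip":0},{"dx":0,"dy":-8.8,"dz":1.7,"wx":-70,"wy":0,"wz":0,"grip":0},{"dx":0,"dy":-8.8,"dz":1.7,"wx":-80,"wy":0,"wz":0,"grip":0}]'
python3 - <<'E'
from h import *
s=bot.read_state();print(s["joints"].round(2),s["tool_pos"])
go((518,160,163),107)
E
```

```text
t: 23.45
tool_pos: [518.4, 160.1, 210.7]
tcp_rot: [-3.027, 1.57, -2.985]
wrist_force: [0.7, -1.3, 0.3]
opening: 0.499
[ 0.4   0.45 -1.05  1.73  0.41  1.21  0.85] [518.35287647 160.12727975 210.69413194]
tool y yaw 92.43 tool x [-0.001 -0.    -1.   ]
cm [ 4.77 -0.01 -0.03] deg [-14.6  -0.   -0. ]
cm [ 4.77 -0.01 -0.03] deg [ 1.654e+02 -0.000e+00  1.000e-01]
```

```bash
python3 -m inch '[{"dx":0,"dy":0,"dz":0,"wx":-8,"wy":0,"wz":0,"grip":0},{"dx":0,"dy":0,"dz":0,"wx":-14.6,"wy":0,"wz":0,"grip":0},{"dx":0.5,"dy":0,"dz":0,"wx":-14.6,"wy":0,"wz":0,"grip":0},{"dx":2,"dy":0,"dz":0,"wx":-14.6,"wy":0,"wz":0,"grip":0},{"dx":3.5,"dy":0,"dz":0,"wx":-14.6,"wy":0,"wz":0,"grip":0},{"dx":4.7,"dy":0,"dz":0,"wx":-14.6,"wy":0,"wz":0,"grip":0},{"dx":4.7,"dy":0,"dz":0,"wx":-14.6,"wy":0,"wz":0,"grip":-0.5},{"dx":4.7,"dy":0,"dz":0,"wx":-14.6,"wy":0,"wz":0,"grip":-0.5}]' 30
python3 -m inch '[{"dx":0,"dy":0,"dz":0,"wx":0,"wy":0,"wz":0,"grip":-1},{"dx":0,"dy":0,"dz":0,"wx":0,"wy":0,"wz":0,"grip":-1},{"dx":0,"dy":0,"dz":0,"wx":0,"wy":0,"wz":0,"grip":-1},{"dx":0,"dy":0,"dz":0,"wx":0,"wy":0,"wz":0,"grip":-1},{"dx":0,"dy":0,"dz":0,"wx":0,"wy":0,"wz":0,"grip":-1},{"dx":0,"dy":0,"dz":0,"wx":0,"wy":0,"wz":0,"grip":-1},{"dx":0,"dy":0,"dz":0,"wx":0,"wy":0,"wz":0,"grip":-1},{"dx":0,"dy":0,"dz":0,"wx":0,"wy":0,"wz":0,"grip":-1}]' 30
python3 - <<'E'
from h import *
s=bot.read_state();print(s["joints"].round(2),s["moment"].round(2))
go((518,160,163),107)
E
```

```text
t: 24.45
tool_pos: [518.6, 160.6, 164.3]
tcp_rot: [0.463, 1.57, 0.755]
wrist_force: [0.5, -0.2, 0.7]
opening: 0.308
t: 25.45
tool_pos: [518.4, 161.4, 164.5]
tcp_rot: [0.995, 1.569, 1.287]
wrist_force: [-2.5, 4.8, 4.3]
opening: 0.136
[ 0.4   0.52 -1.07  1.79  0.5   1.14  1.03] [ 1.11  0.44 -0.08]
tool y yaw 106.74 tool x [ 0.     0.001 -1.   ]
cm [ 0.15 -0.12 -0.08] deg [-0.3  0.  -0.1]
cm [ 0.15 -0.12 -0.08] deg [ 1.797e+02 -1.000e-01 -1.000e-01]
```

The bar is gripped at 12 mm. I'll shift 1 mm towards the side force and turn clockwise in three calls.

```bash
python3 -m inch '[{"dx":0,"dy":0.1,"dz":0,"wx":7,"wy":0,"wz":0,"grip":-1},{"dx":0,"dy":0.1,"dz":0,"wx":14,"wy":0,"wz":0,"grip":-1},{"dx":0,"dy":0.1,"dz":0,"wx":21,"wy":0,"wz":0,"grip":-1},{"dx":0,"dy":0.1,"dz":0,"wx":28,"wy":0,"wz":0,"grip":-1},{"dx":0,"dy":0.1,"dz":0,"wx":35,"wy":0,"wz":0,"grip":-1},{"dx":0,"dy":0.1,"dz":0,"wx":42,"wy":0,"wz":0,"grip":-1},{"dx":0,"dy":0.1,"dz":0,"wx":48,"wy":0,"wz":0,"grip":-1},{"dx":0,"dy":0.1,"dz":0,"wx":48,"wy":0,"wz":0,"grip":-1}]' 30
python3 - <<'E'
from h import *
s=bot.read_state();print(s["joints"].round(2),s["moment"].round(2))
go((518,160,163),-67.9)
E
```

```text
t: 26.45
tool_pos: [518.6, 162.5, 164.5]
tcp_rot: [1.378, 1.569, 0.831]
wrist_force: [-0.2, 5.7, 2.0]
opening: 0.128
[ 0.28  0.44 -0.87  1.79  0.38  1.08  0.29] [ 1.22 -0.08 -0.07]
tool y yaw 58.67 tool x [ 0.001  0.001 -1.   ]
cm [ 0.15 -0.25  0.08] deg [ 1.266e+02 -1.000e-01 -1.000e-01]
cm [ 0.15 -0.25  0.08] deg [-53.4   0.1  -0.1]
```

```bash
python3 -m inch '[{"dx":0,"dy":0.1,"dz":-0.06,"wx":8,"wy":0,"wz":0,"grip":-1},{"dx":0,"dy":0.1,"dz":-0.06,"wx":16,"wy":0,"wz":0,"grip":-1},{"dx":0,"dy":0.1,"dz":-0.06,"wx":24,"wy":0,"wz":0,"grip":-1},{"dx":0,"dy":0.1,"dz":-0.06,"wx":32,"wy":0,"wz":0,"grip":-1},{"dx":0,"dy":0.1,"dz":-0.06,"wx":40,"wy":0,"wz":0,"grip":-1},{"dx":0,"dy":0.1,"dz":-0.06,"wx":48,"wy":0,"wz":0,"grip":-1},{"dx":0,"dy":0.1,"dz":-0.06,"wx":56,"wy":0,"wz":0,"grip":-1},{"dx":0,"dy":0.1,"dz":-0.06,"wx":64,"wy":0,"wz":0,"grip":-1}]' 30
python3 - <<'E'
from h import *
s=bot.read_state();print(s["joints"].round(2),s["moment"].round(2))
go((518,161,163),-67.9)
E
```

```text
t: 27.45
tool_pos: [519.9, 163.3, 164.6]
tcp_rot: [2.134, 1.567, 0.467]
wrist_force: [4.1, 5.2, -2.6]
opening: 0.136
[ 0.1   0.37 -0.63  1.8   0.25  1.04 -0.72] [ 1.03 -1.09  0.13]
tool y yaw -5.54 tool x [ 0.003  0.002 -1.   ]
cm [ 0.15 -0.17  0.25] deg [62.4 -0.2 -0.1]
cm [ 0.15 -0.17  0.25] deg [-1.176e+02  1.000e-01 -2.000e-01]
```

```bash
python3 -m inch '[{"dx":0,"dy":0.05,"dz":-0.05,"wx":8,"wy":0,"wz":0,"grip":-1},{"dx":0,"dy":0.05,"dz":-0.05,"wx":16,"wy":0,"wz":0,"grip":-1},{"dx":0,"dy":0.05,"dz":-0.05,"wx":24,"wy":0,"wz":0,"grip":-1},{"dx":0,"dy":0.05,"dz":-0.05,"wx":32,"wy":0,"wz":0,"grip":-1},{"dx":0,"dy":0.05,"dz":-0.05,"wx":40,"wy":0,"wz":0,"grip":-1},{"dx":0,"dy":0.05,"dz":-0.05,"wx":48,"wy":0,"wz":0,"grip":-1},{"dx":0,"dy":0.05,"dz":-0.05,"wx":56,"wy":0,"wz":0,"grip":-1},{"dx":0,"dy":0.05,"dz":-0.05,"wx":60,"wy":0,"wz":0,"grip":-1}]' 30
python3 - <<'E'
from h import *
s=bot.read_state();print(s["joints"].round(2),s["moment"].round(2))
go((518,161,163),-67.9)
E
```

```text
t: 28.45
tool_pos: [521.1, 162.4, 164.5]
tcp_rot: [2.746, 1.567, 0.032]
wrist_force: [6.1, 2.1, -1.3]
opening: 0.137
[-0.06  0.34 -0.42  1.81  0.16  1.02 -1.68] [ 0.37 -1.33  0.12]
tool y yaw -65.52 tool x [ 0.004  0.    -1.   ]
cm [0.15 0.   0.34] deg [ 2.4 -0.2 -0.1]
cm [0.15 0.   0.34] deg [-1.776e+02  1.000e-01 -3.000e-01]
```

```bash
python3 -m inch '[{"dx":0,"dy":0,"dz":0,"wx":3,"wy":0,"wz":0,"grip":-1},{"dx":0,"dy":0,"dz":0,"wx":5,"wy":0,"wz":0,"grip":-1},{"dx":0,"dy":0,"dz":0,"wx":5,"wy":0,"wz":0,"grip":-1},{"dx":0,"dy":0,"dz":0,"wx":5,"wy":0,"wz":0,"grip":-1},{"dx":0,"dy":0,"dz":0,"wx":5,"wy":0,"wz":0,"grip":-1},{"dx":0,"dy":0,"dz":0,"wx":5,"wy":0,"wz":0,"grip":-1},{"dx":0,"dy":0,"dz":0,"wx":5,"wy":0,"wz":0,"grip":-1},{"dx":0,"dy":0,"dz":0,"wx":5,"wy":0,"wz":0,"grip":-1}]' 30
python3 - <<'E'
from h import *
s=bot.read_state();print(s["joints"].round(2),s["moment"].round(2))
go((518,161,163),-67.9)
E
python3 -m inch '[{"dx":0,"dy":0,"dz":0,"wx":5,"wy":0,"wz":0,"grip":0},{"dx":0,"dy":0,"dz":0,"wx":5,"wy":0,"wz":0,"grip":0},{"dx":0,"dy":0,"dz":0,"wx":5,"wy":0,"wz":0,"grip":0},{"dx":0,"dy":0,"dz":0,"wx":5,"wy":0,"wz":0,"grip":0},{"dx":-1,"dy":0,"dz":0,"wx":5,"wy":0,"wz":0,"grip":0},{"dx":-3,"dy":0,"dz":0,"wx":5,"wy":0,"wz":0,"grip":0},{"dx":-6,"dy":0,"dz":0,"wx":5,"wy":0,"wz":0,"grip":0},{"dx":-10,"dy":0,"dz":0,"wx":5,"wy":0,"wz":0,"grip":0}]' 30
```

```text
t: 29.45
tool_pos: [521.2, 162.4, 164.6]
tcp_rot: [2.758, 1.566, -0.04]
wrist_force: [6.4, 1.1, -2.0]
opening: 0.135
[-0.07  0.34 -0.4   1.81  0.15  1.02 -1.76] [ 0.36 -1.35  0.61]
tool y yaw -70.27 tool x [ 0.004 -0.    -1.   ]
cm [0.15 0.02 0.34] deg [-2.4 -0.2 -0.1]
cm [0.15 0.02 0.34] deg [177.6  -0.2   0.4]
t: 30.45
tool_pos: [518.3, 162.7, 265.1]
tcp_rot: [0.037, 1.57, -2.847]
wrist_force: [0.1, 0.6, -1.0]
opening: 0.498
```

Moment about z rose from 0.12 to 0.61 N m, which is the stop. Clearing the view to check.

```bash
python3 -m inch '[{"dx":-2,"dy":2,"dz":0,"wx":0,"wy":0,"wz":0,"grip":0},{"dx":-4,"dy":6,"dz":1,"wx":0,"wy":0,"wz":0,"grip":0},{"dx":-4,"dy":11,"dz":2,"wx":0,"wy":0,"wz":0,"grip":0},{"dx":-4,"dy":16,"dz":4,"wx":0,"wy":0,"wz":0,"grip":0},{"dx":-4,"dy":21,"dz":5,"wx":0,"wy":0,"wz":0,"grip":0},{"dx":-4,"dy":25,"dz":6,"wx":0,"wy":0,"wz":0,"grip":0},{"dx":-4,"dy":25,"dz":6,"wx":0,"wy":0,"wz":0,"grip":0},{"dx":-4,"dy":25,"dz":6,"wx":0,"wy":0,"wz":0,"grip":0}]'
python3 - <<'E'
from h import *
out=[]
for c in("side","top"):
    im,d=bot.read_camera(c); im=im[:,:,::-1]; P=cloud(c,d); np.save(c+"9.npy",d)
    u=px(c,(550,175,150)).astype(int); out.append(cv2.resize(im[u[1]-40:u[1]+40,u[0]-40:u[0]+40],(400,400),interpolation=cv2.INTER_CUBIC))
    for nm,z in(("bar",(203,219)),):
        q=pts(P,d,(470,570),(110,210),z)
        if len(q)>8: print(c,nm,len(q),cv2.minAreaRect(q[:,:2].astype(np.float32)))
    q=pts(P,d,(560,680),(160,260),(118,128))
    if len(q)>8: print(c,"blade",len(q),cv2.minAreaRect(q[:,:2].astype(np.float32)),"z",np.percentile(q[:,2],[5,50,95]).round(1))
    A=yawm(np.radians(22.1)); l=(q[:,:2]-[538.2,168.3])@A
    if len(q)>8: print("blade local x,y range",np.percentile(l,[1,50,99],axis=0).round(1).tolist(),"pitch",np.polyfit(l[q[:,2]>120][:,0],q[q[:,2]>120][:,2],1).round(3))
    for n in["sign_seat","sign_grip","bolt_face","cam_grip","plain_sign_mid","can_a","tape","sander","jar","offcut"]: print(c,n,[(w(c,r["location"]).round(0).tolist(),round(r["conf"],2)) for r in bot.pinpoint(c,n)[:2]])
cv2.imwrite("pics/c9.png",np.hstack(out))
E
```

```text
t: 31.45
tool_pos: [524.3, -93.3, 304.5]
tcp_rot: [-2.602, 1.57, 0.797]
wrist_force: [0.1, 0.5, 0.1]
opening: 0.501
side bar 67 ((519.7659912109375, 160.9019775390625), (34.449485778808594, 14.574353218078613), 18.330671310424805)
side blade 54 ((609.6528930664062, 196.5502166748047), (62.477783203125, 13.784210205078125), 21.716421127319336) z [118.6 120.5 122.2]
blade local x,y range [[46.6, -7.0], [74.3, -1.1], [107.4, 6.2]] pitch [-6.00000e-03  1.21624e+02]
side sign_seat [([538.0, 174.0, 151.0], 0.8), ([517.0, -311.0, 47.0], 0.28)]
side sign_grip [([601.0, 193.0, 103.0], 0.77)]
side bolt_face [([539.0, 169.0, 152.0], 0.78)]
side cam_grip [([522.0, 163.0, 204.0], 0.75), ([601.0, 197.0, 102.0], 0.53)]
side plain_sign_mid [([518.0, -314.0, 47.0], 0.56)]
side can_a [([511.0, 378.0, 1.0], 0.95), ([383.0, -53.0, 4.0], 0.79)]
side tape [([740.0, 111.0, 4.0], 0.59)]
side sander [([732.0, -53.0, -1.0], 0.61)]
side jar [([700.0, -241.0, -1.0], 0.95)]
side offcut [([710.0, 337.0, -0.0], 0.72)]
top bar 77 ((522.6666259765625, 160.5672607421875), (34.59614944458008, 11.82806396484375), 21.961109161376953)
top blade 125 ((608.9212036132812, 195.39723205566406), (78.36666870117188, 12.62807559967041), 21.111360549926758) z [119.6 122.8 125.7]
blade local x,y range [[36.7, -7.4], [70.6, -1.5], [110.0, 4.8]] pitch [-1.00000e-02  1.23949e+02]
top sign_seat [([520.0, 164.0, 207.0], 0.69), ([511.0, 376.0, -0.0], 0.56)]
top sign_grip [([600.0, 188.0, 111.0], 0.68)]
top bolt_face [([542.0, 167.0, 152.0], 0.91)]
top cam_grip [([524.0, 162.0, 207.0], 0.74)]
top plain_sign_mid []
top can_a [([510.0, 379.0, -0.0], 0.73), ([388.0, -58.0, 5.0], 0.53)]
top tape [([739.0, 113.0, -1.0], 0.66)]
top sander [([727.0, -58.0, -0.0], 0.86)]
top jar []
top offcut [([713.0, 333.0, 3.0], 0.74), ([512.0, 379.0, -1.0], 0.26)]
```

View pics/c9.png

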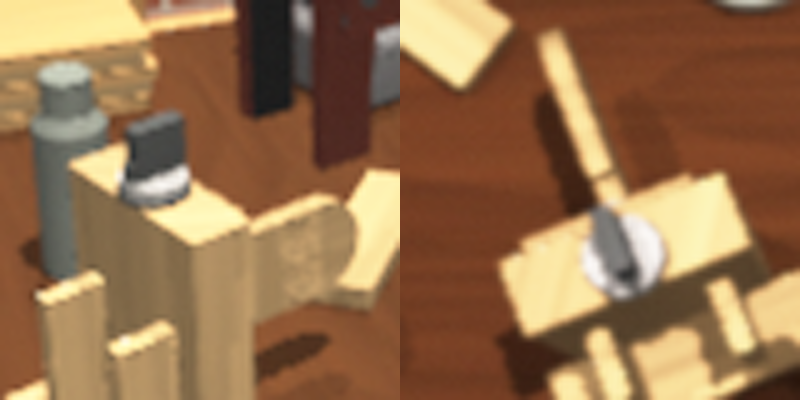

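```bash
python3 -c "
from cell import bot
print(bot.read_state()['dq'].round(3)); print(bot.sign_off())"
```

```text
[-0.001  0.    -0.001  0.    -0.    -0.001 -0.   ]
the job is handed in; nothing more can be done
None
```

The keyhole sign hangs on the bolt, the cam is turned half a turn clockwise to its stop, and I handed the job in at about 32 s. No verdict was reported.

**Slips on the way:** The first two grips closed above the blade, because the fingertips sit about 34 mm higher than the tool data say. This nudged the sign about 6 mm along the bench but did not tip it. I allowed for the offset and the third grip held.

**Last checks:**
- **Sign position:** The blade's top edge is at 121–123 mm, where 122 is expected. It is level to about 0.5°, within about 1° of square to the board, and about 1.3 mm off sideways.
- **Cam:** The bar's direction in the top view matches the half turn, its centre moved about 6 mm as it should, and the moment rose to 0.6 N m at the stop.
- **Other things on the bench:** Everything else was found within a few millimetres of where it started. The robot was clear and at rest.

**Disagreements and gaps:**
- The two cameras differ by 2–3 mm throughout.
- In the final check the side camera's bar angle was 18.3°, the top camera's 22°.
- The top camera's network put the sign's seat point on the cam, which is clearly wrong. It also missed the jar and the plain sign, which the side camera found.
- The gap between plate and board was not measured directly after tightening. I judged it only from the pictures and the blade's position.

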